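Close up a row of gift boxes with the notched sliding stop

ROBOT

A 7-joint arm with a two-finger parallel gripper is mounted at the origin on the work surface. World frame = base frame: x ahead of the robot, y to its left, z up, the work surface at z = 0. Lengths are in m, angles in degrees, forces in N, time in s.
With the tool pointing down it reaches from about 0.4 to 0.9 m from the base axis. Payload 5.6 kg.
Tool frame: the origin (TCP) lies on the centre line of the jaws, within the pads' length; the fingertips stand 19 mm ahead of it and the grasp point (between the pads) is the TCP (manip.tcp_to_tips is the distance from the TCP to the fingertips, in m); z points along the fingers, y is the line along which they close (so a half turn about z gives the same grasp; the last joint's range is limited). The gripper opens to 92 mm and grips with 3 to 60 N. Pads are 20 mm wide; open, the fingers measure 128 mm over their backs; the gripper's body (75 mm by 189 mm) begins 69 mm behind the grasp point.
Start: joints at [-71.963, 26.786, -0.665, 91.828, 0.344, 61.387, -3.226], TCP at [0.228, 0.609, 0.234] pointing down, gripper open.
Joint ranges: [-144.91, 144.91], [-17.63, 115.5], [-89.93, 88.59], [15.96, 139.68], [-74.01, 254.01], [8.47, 105.57], [-167.45, 167.45]. Speed limits (degrees/s): [147.25, 147.25, 180, 180, 180, 180, 180].

INTERFACE

Orientations are given as a 3x3 rotation matrix whose columns are the frame's x, y, z axes.
In Python, from workcell import manip, imaging gives the robot as it stands.
- The arm moves only by the tool send_rows, never from a script. Its argument "deltas" is a list of rows, each a list of 3 entries, a list of its own where there are three numbers: the shift along the tool's x, y, z scaled (see below), then the turn, a rotation vector about the tool's x, y, z scaled (see below), then the gripper command: -1 is fully open, 1 is shut, values between are in proportion. In form: [[[x, y, z], [wx, wy, wz], claw], ...]. A call has 1 to 5 rows; each row is the pose to reach, as a shift and turn from the pose commanded when the call began, along the tool's axes at that moment; what a row does not reach only later rows make up. The controller multiplies each number of a shift by 30 cm and each number of a turn by 45 degrees. A row lasts 1/8 s, in which the tool goes at most 62.5 mm and 10.7 degrees, less where a joint would pass 70% of its speed; a pose out of reach is approached as far as the arm can. A call with a number of a shift or a turn outside -1 to 1 is refused whole. A call with a gripper value outside its range is refused whole. The fingers move at their own pace and stop on an object; "force" is the grip in N (left out, the last holds). Time passes only in rows, so rows that repeat a pose let the fingers close. It gives the time, the measured TCP pose, the force, the opening and the grip force at its end, in the units of the state.
- manip.sense(): the state, without advancing time (a new reading comes with each control period).
- imaging.camera(name): name is "scene" or "top"; returns the picture (420x560x3 uint8, red, green, blue); there is no depth.
- imaging.camera_model(name): a dict with "vfov" (degrees; the focal length in pixels is half the picture's height over the tangent of half this angle, whatever the lens; pixels are square), "cx", "cy" (the principal point, pixels), "k1" (the pictures are not rectified: a ray, as slopes to the right and down, at radius r is drawn at 1 + k1 r^2 times it, then the intrinsics apply), "R" (3x3) and "t" (3): a world point X has camera coordinates R X + t. Camera axes: x right, y down, z forward; pixel columns grow to the right and rows downward; lengths in m; the calibration is good to about 2 mm. A picture is of the moment at which its call begins. camera_model takes no time and is no camera call.
- manip.finish_job(): hands the job in; it is judged then, once.
The state is a dict: "time_s": time; "qpos": joint angles; "qd": joint speeds; "effort": joint torques, N m; "tool_pos": TCP position; "ee_rot": TCP orientation; "ft_force": force on the tool from outside, world axes, zero at the start; "ft_torque": the same for the moment, N m; "grip_width": opening from 0.0 (shut) to 1.0 (fully open); "finger_force": force on a finger pad.
Only numpy, scipy, OpenCV 4.12 (cv2) and the standard library are available. Lean on these libraries where they do the work, as an engineer would, in place of code of your own. Each camera call takes 0.05 s, during which the arm holds its last target. There are 200 camera calls.

TASK

On the gift-box rack, lift the stop's red release bar and hold it up while you slide the stop along until it has gently pushed the three boxes together, snug against the end plate. Then let the bar go so that its tooth drops fully into the notch nearest to that place, easing the stop back slightly if it has not caught. Do not squeeze the boxes hard or force the tooth against the notches, keep the boxes upright, and leave the other things on the counter alone.

Things in the scene. Friction and masses are not known exactly. Their poses are not given: they have to be found in the camera images.
- rack: gift-box rack fixed on the counter: a white bed 100 mm wide (its x) and 360 mm long (its y) with 26 mm high edge rails, bed top 14 mm above the counter. Origin on the counter under the middle of the bed. Its y axis is the slide direction, towards the aluminium end plate; z is up
- end_plate: fixed upright aluminium plate, 80 mm high, that closes the +y end of the rack; origin at bed height in the middle of its inner face, 150 mm along the rack's y from the rack's origin; axes as the rack's
- track: fixed dark trough along the rack's +x side; origin on the counter, 62 mm in x and -45 mm in y from the rack's. In it lies a brass strip, shifted lengthwise by an unmeasured amount (up to 8 mm either way): find its notches by feel. From the -y end it has a 70 mm parking slot, then notches 8 mm wide, 9 mm deep, every 16 mm. The tooth under the release bar is 6 mm wide
- stop (a joint): the black sliding stop (box pusher), m; grows as it slides along the rack's +y towards the end plate; the face-to-end-plate gap is 195 mm minus this value, so with three boxes pushed snug it reads 0.093. Starts between 0 and 0.03, in the parking slot. Its slide has about 1.5 N of friction
- pusher (a point): middle of the stop's flat pusher face (76 mm wide, 62 mm high), which looks along the rack's +y, 44 mm above the counter
- release_bar (a joint): lift of the release bar on the stop, m: 0 = down, tooth in a notch or the parking slot; 0.009 = tooth resting on the strip between notches; 0.016 = top of its travel. The stop slides only with it above about 0.010. A spring pushes it down with 4 N, 6 N when lifted. If its round tip hangs on a notch's edge (0.004 to 0.0085), lift it again and slide a few mm back
- grip (a point): middle of the red grip of the release bar, which moves with the stop: a level bar 14 mm thick (rack's y), 14 mm high, reaching 32 mm to the rack's -x and 66 mm to its +x; 68 mm behind the pusher face, 112 mm above the counter when down. Free for 40 mm below but for two pins 20 mm either side in x. Pinch it from above across its thickness
- box_kraft_mid (a point): centre of a loose gift box, kraft brown with a red band: 80 mm along the rack's x, 34 mm along its y, 74 mm high, 0.1 to 0.2 kg, standing on the bed between stop and end plate; the order of the boxes varies and they start with gaps of up to about 25 mm
- box_white_mid (a point): centre of a loose gift box, white with a green band: 80 mm along the rack's x, 34 mm along its y, 74 mm high, 0.1 to 0.2 kg, standing on the bed between stop and end plate; the order of the boxes varies and they start with gaps of up to about 25 mm
- box_pink_mid (a point): centre of a loose gift box, pink with a pale band: 80 mm along the rack's x, 34 mm along its y, 74 mm high, 0.1 to 0.2 kg, standing on the bed between stop and end plate; the order of the boxes varies and they start with gaps of up to about 25 mm
- cookie_tub: bystander: amber jar of cookies with a white cap, 84 mm across, 85 mm high; origin at the centre of its underside
- mug: bystander: blue mug, 82 mm across, 95 mm high; origin at the centre of its underside
- tin: bystander: green round tin, 76 mm across, 60 mm high; origin at the centre of its underside
Mind the look-alikes: they are no part of the job. Leave any orange or yellow look-alike of the part that bears box_kraft_mid alone.

How it is judged (in metres and radians):
On the way, in this order (a step that is already met when the one before it is completed fails the run):
1. the release bar is held up and the stop has left the parking slot (value of joint release_bar above 0.007 m and value of joint stop above 0.06 m), for 0.1 s.
2. the stop has pushed the boxes together, snug against the end plate (within 3 mm) (value of joint stop above 0.09 m), for 0.1 s.
At the end, for the whole second after the job is handed in: The release bar is down (within 3 mm) with its tooth in a notch, the stop is at rest within 20.5 mm of the place where the boxes are snug (one 16 mm notch plus play), and the three boxes stand upright (within 0.15 rad) between stop and end plate (value of joint release_bar below 0.003 m and value of joint stop between 0.0725 and 0.096 m and not (velocity of joint stop above 0.005 m/s or velocity of joint stop below -0.005 m/s) and angle between each of box_kraft_mid, box_white_mid, box_pink_mid's own z axis and vertical below 0.15 rad and y of each of box_kraft_mid, box_white_mid, box_pink_mid in the frame of rack above 0.02 m); the robot touches nothing.
It fails at once if the boxes are squeezed against the end plate with more than 20 N (contact force between end_plate and anything else above 20 N).
It fails at once if the tooth is forced against the notch strip with more than 20 N (contact force between track and anything else above 20 N).
It fails at once if a box is tipped by more than 0.5 rad (angle between any of box_kraft_mid, box_white_mid, box_pink_mid's own z axis and vertical above 0.5 rad).
It fails at once if a bystander is moved by more than 15 mm (distance of any of cookie_tub, mug, tin from where it was at the start of the episode above 0.015 m).
It also fails if it takes over 61 s, if anything falls off the work surface, if the arm or the gripper's body presses on something with over 40 N, if the wrist force passes 120 N, or if a joint passes its speed limit or range.

## Working session

There is one attempt and no reset: what is moved stays moved. The work goes in short steps, Python scripts to look and compute and a tool call to move; the robot and the scene stay as the last step left them, time stands still between calls to the robot, and variables do not carry over. Pictures are saved under pics/ and viewed, at most 10 in all, crops included, and the job is handed in when it is done.

Besides the shell and the picture viewer there is one more tool, called after "Emit:" as a command line: name --argument value ..., lists and objects as JSON in quotes. send_rows: Moves the arm, as the interface text tells. Shifts and turns lie within -1 to 1; 1 stands for 30 cm of shift or 45 degrees of turn. Its arguments: {"type":"object","properties":{"deltas":{"type":"array"},"force":{"type":"number"}},"required":["deltas"]}

```bash
mkdir -p pics
cat > h.py <<'E'
import numpy as np, cv2
from workcell import manip, imaging
def snap(n,f):
    im=imaging.camera(n); cv2.imwrite(f,im[:,:,::-1]); return im
def ray(n,u,v):
    m=imaging.camera_model(n); f=210/np.tan(np.radians(m['vfov'])/2)
    K=np.array([[f,0,m['cx']],[0,f,m['cy']],[0,0,1]])
    p=cv2.undistortPoints(np.array([[[u,v]]],float),K,np.array([m['k1'],0,0,0,0.]))[0,0]
    R=np.array(m['R']);t=np.array(m['t'])
    return -R.T@t, R.T@np.array([p[0],p[1],1])
def onz(n,u,v,z):
    c,d=ray(n,u,v); return c+d*(z-c[2])/d[2]
def proj(n,X):
    m=imaging.camera_model(n); f=210/np.tan(np.radians(m['vfov'])/2)
    c=np.array(m['R'])@X+np.array(m['t']); x=c[:2]/c[2]; x=x*(1+m['k1']*(x@x)); return x*f+[m['cx'],m['cy']]
E
python3 - <<'E'
from h import *
a=snap('scene','pics/s0.png');b=snap('top','pics/t0.png')
for n in('scene','top'):
    m=imaging.camera_model(n);print(n,m['vfov'],m['cx'],m['cy'],m['k1'],(-np.array(m['R']).T@m['t']).round(3))
s=manip.sense();print(s['time_s'],s['tool_pos'],s['ee_rot'],s['ft_force'])
E
```

```text
scene 51.842910043876344 281.2211117416923 224.52367878928106 -0.047173129860318255 [ 1.07  -0.813  1.004]
top 48.39344168258875 282.14470785666117 208.01959289568225 0.04095642640155186 [0.405 0.016 1.366]
0.1 [0.22751609 0.60834797 0.23275072] [[-9.36655599e-01  3.50251460e-01 -4.51599641e-04]
 [ 3.50251732e-01  9.36654350e-01 -1.53391005e-03]
 [-1.14261467e-04 -1.59491900e-03 -9.99998722e-01]] [ 0.56047404 -0.35471601 -0.53820567]
```

View pics/s0.png

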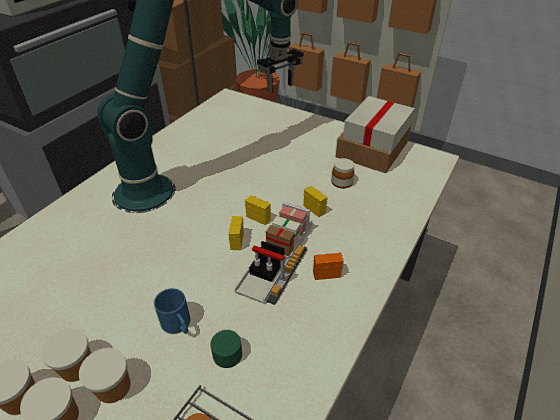

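View pics/t0.png

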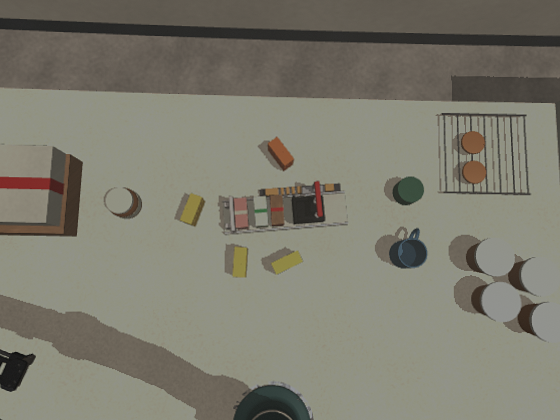

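The pictures show the rack lying along world +y (top view: end plate near (232,213), open end near (347,208)). The red grip is at about (318,199), and the boxes from the end plate are pink, white, kraft. Orange and yellow look-alikes stand around it. Next I'll measure the grip and the rack direction.

Run:
```python
from h import *
a=cv2.imread('pics/t0.png');b=cv2.imread('pics/s0.png')
ca=cv2.resize(a[170:245,210:360],None,fx=5,fy=5,interpolation=cv2.INTER_CUBIC)
cb=cv2.resize(b[195:310,225:345],None,fx=4,fy=4,interpolation=cv2.INTER_CUBIC)
cv2.imwrite('pics/tc.png',ca);cv2.imwrite('pics/sc.png',cb)
for n,im,(x0,x1,y0,y1) in(('top',a,(305,335,175,225)),('scene',b,(245,300,235,270))):
    h=cv2.cvtColor(im,cv2.COLOR_BGR2HSV)
    m=(((h[...,0]<6)|(h[...,0]>174))&(h[...,1]>170)&(h[...,2]>90)).astype(np.uint8)
    k=np.zeros_like(m);k[y0:y1,x0:x1]=m[y0:y1,x0:x1]
    N,L,S,C=cv2.connectedComponentsWithStats(k);i=1+np.argmax(S[1:,4])
    p=np.argwhere(L==i)[:,::-1].astype(np.float32);r=cv2.minAreaRect(p);print(n,S[i],C[i],r,cv2.boxPoints(r).round(1).tolist())
    for q in cv2.boxPoints(r): print(onz(n,q[0],q[1],.119 if n=='top' else .112).round(4))
```

```text
top [315 182   3   1   3] [316. 182.] ((316.0, 182.0), (2.0, 0.0), 180.0) [[317.0, 182.0], [317.0, 182.0], [315.0, 182.0], [315.0, 182.0]]
[ 0.66   -0.1112  0.119 ]
[ 0.66   -0.1112  0.119 ]
[ 0.6599 -0.1058  0.119 ]
[ 0.6599 -0.1058  0.119 ]
scene [252 246  33  14 178] [267.73033708 252.61235955] ((267.8000183105469, 252.60003662109375), (32.88768768310547, 5.692099571228027), 18.434947967529297) [[251.3000030517578, 250.10000610351562], [253.10000610351562, 244.6999969482422], [284.29998779296875, 255.10000610351562], [282.5, 260.5]]
[ 0.5689 -0.1296  0.112 ]
[ 0.5616 -0.1091  0.112 ]
[ 0.659  -0.0982  0.112 ]
[ 0.665  -0.1183  0.112 ]
```

View pics/tc.png

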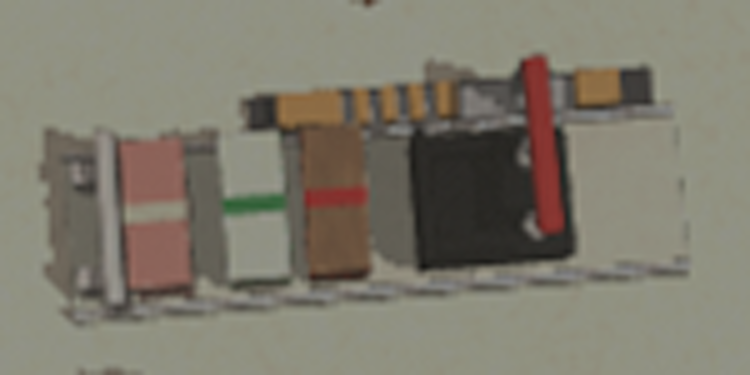

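View pics/sc.png

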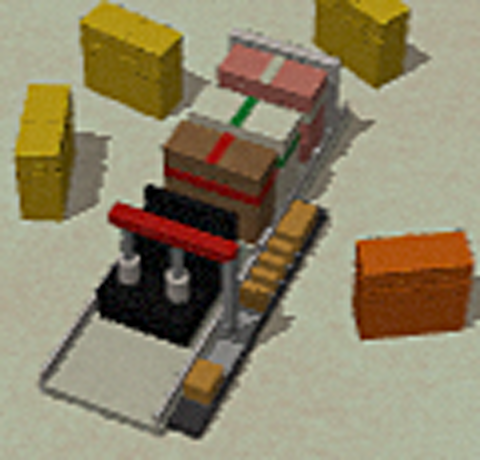

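The crops show the bar between about (537,58) and (549,232) in the 5x top crop. The rack is yawed about 4°, and the order from the end plate is pink, white, kraft. The brass notches are visible along the +x side.

Run:
```python
from h import *
a=cv2.imread('pics/t0.png')
h=cv2.cvtColor(a,cv2.COLOR_BGR2HSV)
m=(((h[...,0]<8)|(h[...,0]>172))&(h[...,1]>130)&(h[...,2]>70)).astype(np.uint8)
k=np.zeros_like(m);k[175:225,308:330]=m[175:225,308:330]
p=np.argwhere(k)[:,::-1].astype(np.float32);r=cv2.minAreaRect(p);print(len(p),r)
c=lambda x,y,z:onz('top',210+(x-2)/5,170+(y-2)/5,z)
for q in cv2.boxPoints(r):print('bar',onz('top',*q,.119).round(4))
# rails (top edge ~0.026 ), lower-side
A=c(80,318,.02);B=c(687,268,.02);d=A-B;print('rail',A,B,np.degrees(np.arctan2(d[1],d[0]))-90)
A=c(278,110,.02);B=c(650,87,.02);d=A-B;print('track',A,B,np.degrees(np.arctan2(d[1],d[0]))-90)
th=np.arctan2(d[1],d[0])
for z in(.119,):
    e1=c(537,58,z);e2=c(549,232,z);v=e1-e2;print('bar ends',e1,e2,np.linalg.norm(v),np.degrees(np.arctan2(v[1],v[0])))
# end plate inner top edge z=.094
print('plate',c(116,131,.094),c(127,305,.094))
for n,u,v in(('kraft',337,200),('white',256,205),('pink',156,212)):print(n,c(u,v,.088).round(4))
for u in(575,620,455,437,424,410,397,383,370,355,341,278):print(u,c(u,100,.02)[1].round(4),end=' ')
```

```text
164 ((318.2475280761719, 198.97525024414062), (34.428287506103516, 4.875682353973389), 84.2894058227539)
bar [ 0.6596 -0.1034  0.119 ]
bar [ 0.6612 -0.1166  0.119 ]
bar [ 0.5673 -0.1265  0.119 ]
bar [ 0.5657 -0.1134  0.119 ]
rail [0.5236707  0.14111334 0.02      ] [ 0.56026148 -0.209744    0.02      ] 5.953832990467021
track [0.64793304 0.03018232 0.02      ] [ 0.66684843 -0.18807395  0.02      ] 4.953217132901386
bar ends [ 0.66221528 -0.11123059  0.119     ] [ 0.56674099 -0.11846938  0.119     ] 0.09574831389727247 4.335827376255589
plate [0.62071009 0.11822847 0.094     ] [0.52477614 0.10903134 0.094     ]
kraft [ 0.586  -0.0043  0.088 ]
white [0.5822 0.0404 0.088 ]
pink [0.577  0.0953 0.088 ]
575 -0.1439 620 -0.1704 455 -0.0734 437 -0.0628 424 -0.0552 410 -0.047 397 -0.0393 383 -0.0311 370 -0.0235 355 -0.0147 341 -0.0065 278 0.0303
```

Emit:
send_rows --deltas '[[[-0.15,-0.14,0],[0,0,-0.2],-0.4],[[-0.3,-0.28,0],[0,0,-0.4],-0.4],[[-0.45,-0.42,0],[0,0,-0.571],-0.4],[[-0.6,-0.56,0],[0,0,-0.571],-0.4],[[-0.7,-0.64,0],[0,0,-0.571],-0.4]]'

```text
time_s: 0.72
tool_pos: [0.3583, 0.3522, 0.2334]
ee_rot: [[-0.996, -0.088, -0.0], [-0.088, 0.996, -0.001], [0.0, -0.001, -1.0]]
ft_force: [-0.3, 0.0, -0.4]
grip_width: 0.698
finger_force: 0.0
```

```bash
cat > d.py <<'E'
from h import *
import sys
s=manip.sense();p=s['tool_pos'];R=np.array(s['ee_rot']);g=np.array([float(x) for x in sys.argv[1:4]])
print(s['time_s'],p.round(4),'yaw',np.degrees(np.arctan2(R[1,1],R[0,1])),'zax',R[:,2].round(4),'scaled',(R.T@(g-p)/.3).round(4),'f',np.round(s['ft_force'],2),s['grip_width'],s['finger_force'])
E
python3 d.py .597 -.1165 .2
```

```text
0.725 [0.3583 0.3522 0.2334] yaw 95.02050481925812 zax [-0.    -0.001 -1.   ] scaled [-0.656  -1.6258  0.113 ] f [-0.26  0.03 -0.39] 0.6982241807165553 0.0
```

Emit:
send_rows --deltas '[[[-0.07,-0.18,0],[0,0,0],-0.4],[[-0.14,-0.36,0],[0,0,0],-0.4],[[-0.21,-0.54,0],[0,0,0],-0.4],[[-0.29,-0.72,0],[0,0,0],-0.4],[[-0.36,-0.9,0],[0,0,0],-0.4]]'

```text
time_s: 1.35
tool_pos: [0.4897, 0.0945, 0.2336]
ee_rot: [[-0.996, -0.091, 0.0], [-0.091, 0.996, 0.0], [-0.0, 0.0, -1.0]]
ft_force: [1.0, 0.4, 0.3]
grip_width: 0.7
finger_force: 0.0
```

```bash
python3 d.py .597 -.1165 .2
```

```text
1.35 [0.4897 0.0945 0.2336] yaw 95.19979636907203 zax [ 2.e-04  1.e-04 -1.e+00] scaled [-0.2925 -0.733   0.1119] f [1.01 0.42 0.31] 0.6996774806315955 0.0
```

Emit:
send_rows --deltas '[[[-0.07,-0.18,0.02],[0,0,0],-0.4],[[-0.15,-0.36,0.05],[0,0,0],-0.4],[[-0.22,-0.54,0.08],[0,0,0],-0.4],[[-0.2925,-0.733,0.112],[0,0,0],-0.4],[[-0.2925,-0.733,0.112],[0,0,0],-0.4]]'

```text
time_s: 1.98
tool_pos: [0.5962, -0.1207, 0.1985]
ee_rot: [[-0.997, -0.082, -0.002], [-0.082, 0.997, -0.003], [0.002, -0.003, -1.0]]
ft_force: [0.2, -0.0, 0.9]
grip_width: 0.697
finger_force: 0.0
```

```bash
python3 d.py .597 -.1165 .113; python3 -c "
from h import *
im=snap('scene','pics/x.png');c=im[170:300,215:345];cv2.imwrite('pics/g1.png',cv2.resize(c[:,:,::-1],None,fx=4,fy=4,interpolation=2))
s=manip.sense();print(proj('scene',s['tool_pos']+[0,0,-.019]))"
```

```text
1.975 [ 0.5962 -0.1207  0.1985] yaw 94.72709447467278 zax [-0.0019 -0.003  -1.    ] scaled [-0.0045  0.0146  0.2851] f [ 0.18 -0.02  0.89] 0.6974443011572329 0.0
[260.94816055 233.81253047]
```

View pics/g1.png

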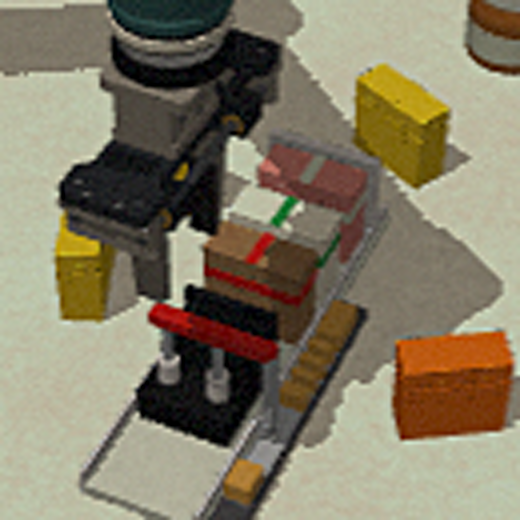

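The view shows the open fingers above and astride the red bar, with its ends near (160,315) and (275,350) in the crop. I'll descend.

Emit:
send_rows --deltas '[[[0,0,0.05],[0,0,0],-0.4],[[0,0,0.12],[0,0,0],-0.4],[[0,0,0.2],[0,0,0],-0.4],[[0,0,0.28],[0,0,0],-0.4],[[0,0,0.28],[0,0,0],-0.4]]'

```text
time_s: 2.65
tool_pos: [0.5945, -0.1123, 0.1139]
ee_rot: [[-0.996, -0.093, -0.004], [-0.093, 0.996, 0.001], [0.004, 0.002, -1.0]]
ft_force: [0.6, 0.2, -0.1]
grip_width: 0.702
finger_force: 0.0
```

```bash
python3 d.py .597 -.1165 .113; python3 -c "
from h import *
im=snap('scene','pics/x.png');c=im[170:300,215:345];cv2.imwrite('pics/g2.png',cv2.resize(c[:,:,::-1],None,fx=4,fy=4,interpolation=2))"
```

```text
2.65 [ 0.5945 -0.1123  0.1139] yaw 95.35182073992888 zax [-0.0045  0.0014 -1.    ] scaled [-0.0069 -0.0148  0.0028] f [ 0.63  0.22 -0.08] 0.7017560311828305 0.0
```

View pics/g2.png

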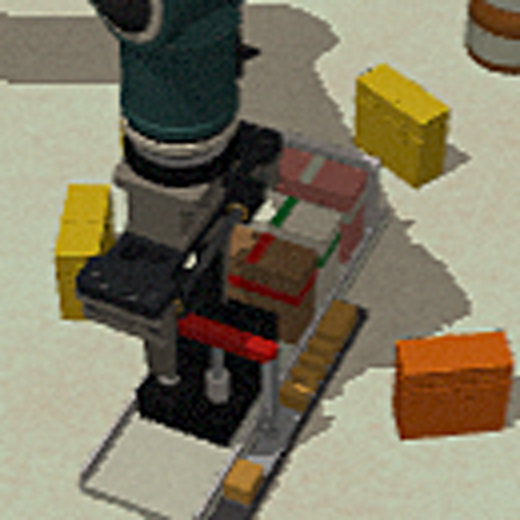

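The fingers straddle the bar. Closing gently and watching the side force.

Emit:
send_rows --deltas '[[[0,0,0],[0,0,0],0.4],[[0,0,0],[0,0,0],0.6],[[0,0,0],[0,0,0],0.7],[[0,0,0],[0,0,0],0.8],[[0,0,0],[0,0,0],0.8]]' --force 15

```text
time_s: 3.32
tool_pos: [0.5964, -0.1148, 0.1161]
ee_rot: [[-0.996, -0.09, 0.0], [-0.09, 0.996, 0.0], [-0.0, 0.0, -1.0]]
ft_force: [-0.1, 0.2, 0.4]
grip_width: 0.183
finger_force: 0.0
```

```bash
python3 d.py .597 -.1165 .113
```

```text
3.325 [ 0.5964 -0.1148  0.1161] yaw 95.18298895742595 zax [ 2.e-04  0.e+00 -1.e+00] scaled [-0.0015 -0.0058  0.0103] f [-0.09  0.2   0.36] 0.1834126430110323 0.0
```

Emit:
send_rows --deltas '[[[0,0,0.01],[0,0,0],0.8],[[0,0,0.01],[0,0,0],1],[[0,0,0.01],[0,0,0],1],[[0,0,0.01],[0,0,0],1]]' --force 30

```text
time_s: 3.82
tool_pos: [0.5967, -0.1153, 0.1156]
ee_rot: [[-0.996, -0.091, 0.001], [-0.091, 0.996, -0.0], [-0.001, -0.0, -1.0]]
ft_force: [-5.7, 0.5, 17.5]
grip_width: 0.151
finger_force: 30.0
```

```bash
python3 d.py .597 -.1165 .113
```

```text
3.825 [ 0.5967 -0.1153  0.1156] yaw 95.21372379212187 zax [ 0.0011 -0.     -1.    ] scaled [-0.0005 -0.004   0.0086] f [-5.73  0.51 17.54] 0.15116816019288773 29.993809461593628
```

Emit:
send_rows --deltas '[[[0,0,-0.01],[0,0,0],1],[[0,0,-0.025],[0,0,0],1],[[0,0,-0.04],[0,0,0],1],[[0,0,-0.053],[0,0,0],1],[[0,0,-0.053],[0,0,0],1]]'

```text
time_s: 4.45
tool_pos: [0.5964, -0.1147, 0.1289]
ee_rot: [[-0.996, -0.091, 0.0], [-0.091, 0.996, -0.0], [-0.0, -0.0, -1.0]]
ft_force: [3.1, -1.5, -7.3]
grip_width: 0.15
finger_force: 30.0
```

```bash
python3 d.py .597 -.1165 .1286
```

```text
4.45 [ 0.5964 -0.1147  0.1289] yaw 95.19744289110291 zax [ 1.e-04 -1.e-04 -1.e+00] scaled [-0.0013 -0.0061  0.0008] f [ 3.1  -1.52 -7.27] 0.14984401082463167 29.987442791461945
```

Emit:
send_rows --deltas '[[[0,0.01,0],[0,0,0],1],[[0,0.03,0],[0,0,0],1],[[0,0.06,0],[0,0,0],1],[[0,0.08,0],[0,0,0],1],[[0,0.1,0],[0,0,0],1]]'

```text
time_s: 5.08
tool_pos: [0.5934, -0.0844, 0.1288]
ee_rot: [[-0.996, -0.091, -0.001], [-0.091, 0.996, -0.0], [0.001, -0.0, -1.0]]
ft_force: [2.4, -2.5, -6.8]
grip_width: 0.151
finger_force: 30.0
```

```bash
python3 d.py .597 -.1165 .1286;  python3 -c "
from h import *
im=snap('scene','pics/x.png');c=im[170:300,215:345];cv2.imwrite('pics/g3.png',cv2.resize(c[:,:,::-1],None,fx=4,fy=4,interpolation=2))"
```

```text
5.075 [ 0.5934 -0.0844  0.1288] yaw 95.21163953332824 zax [-5.e-04 -1.e-04 -1.e+00] scaled [-0.0023 -0.1077  0.0007] f [ 2.42 -2.47 -6.85] 0.1513105330178515 29.98665153980255
```

View pics/g3.png

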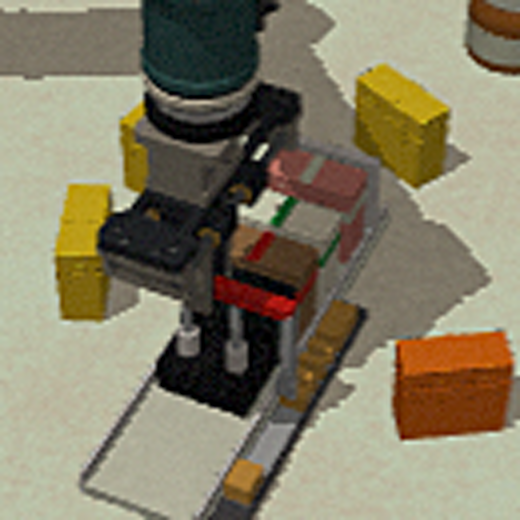

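The stop slides with the bar raised, and the tooth is now over the notches. The boxes are still upright. Continuing more slowly.

Emit:
send_rows --deltas '[[[0,0.01,0],[0,0,0],1],[[0,0.02,0],[0,0,0],1],[[0,0.03,0],[0,0,0],1],[[0,0.04,0],[0,0,0],1],[[0,0.05,0],[0,0,0],1]]'

```text
time_s: 5.75
tool_pos: [0.5919, -0.0701, 0.1287]
ee_rot: [[-0.996, -0.09, -0.001], [-0.09, 0.996, -0.0], [0.001, -0.0, -1.0]]
ft_force: [0.8, -3.8, -6.9]
grip_width: 0.149
finger_force: 30.0
```

Emit:
send_rows --deltas '[[[0,0.007,0],[0,0,0],1],[[0,0.014,0],[0,0,0],1],[[0,0.021,0],[0,0,0],1],[[0,0.021,0],[0,0,0],1]]'

```text
time_s: 6.25
tool_pos: [0.5912, -0.0631, 0.1287]
ee_rot: [[-0.996, -0.091, -0.001], [-0.091, 0.996, 0.001], [0.001, 0.001, -1.0]]
ft_force: [-1.3, -2.4, -7.2]
grip_width: 0.153
finger_force: 30.0
```

```bash
python3 d.py .597 -.1165 .1286;  python3 -c "
from h import *
im=snap('top','pics/x.png');c=im[170:245,210:360];cv2.imwrite('pics/g4.png',cv2.resize(c[:,:,::-1],None,fx=5,fy=5,interpolation=2))"
```

```text
6.25 [ 0.5912 -0.0631  0.1287] yaw 95.21141376458807 zax [-1.2e-03  6.0e-04 -1.0e+00] scaled [-2.90e-03 -1.79e-01  1.00e-04] f [-1.26 -2.41 -7.16] 0.15311521231128608 29.98711109161377
```

View pics/g4.png

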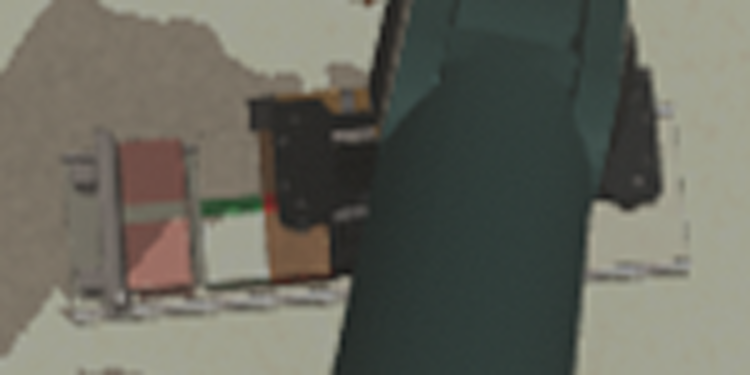

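Kraft and white are now together (white's left edge at about x=203). A gap of about 6 mm to pink (right edge 190) remains, plus whatever gap pink has to the plate. Creeping from here and watching the y force.

Emit:
send_rows --deltas '[[[0,0.005,0],[0,0,0],1],[[0,0.01,0],[0,0,0],1],[[0,0.015,0],[0,0,0],1],[[0,0.015,0],[0,0,0],1]]'

```text
time_s: 6.8
tool_pos: [0.5908, -0.0589, 0.1287]
ee_rot: [[-0.996, -0.091, -0.001], [-0.091, 0.996, 0.0], [0.001, 0.0, -1.0]]
ft_force: [-2.6, -2.2, -7.3]
grip_width: 0.149
finger_force: 30.0
```

Emit:
send_rows --deltas '[[[0,0.003,0],[0,0,0],1],[[0,0.006,0],[0,0,0],1],[[0,0.006,0],[0,0,0],1]]'

```text
time_s: 7.18
tool_pos: [0.5907, -0.0573, 0.1287]
ee_rot: [[-0.996, -0.09, -0.001], [-0.09, 0.996, 0.0], [0.001, 0.0, -1.0]]
ft_force: [-4.5, -3.7, -7.7]
grip_width: 0.149
finger_force: 30.0
```

Emit:
send_rows --deltas '[[[0.002,0.002,0],[0,0,0],1],[[0.002,0.006,0],[0,0,0],1],[[0.002,0.006,0],[0,0,0],1]]'

```text
time_s: 7.55
tool_pos: [0.5905, -0.0554, 0.129]
ee_rot: [[-0.996, -0.091, 0.0], [-0.091, 0.996, 0.0], [-0.0, 0.0, -1.0]]
ft_force: [-2.8, -2.6, -7.1]
grip_width: 0.153
finger_force: 30.0
```

Emit:
send_rows --deltas '[[[0,0.003,0],[0,0,0],1],[[0,0.006,0],[0,0,0],1],[[0,0.006,0],[0,0,0],1]]'

```text
time_s: 7.92
tool_pos: [0.5904, -0.054, 0.1289]
ee_rot: [[-0.996, -0.09, 0.0], [-0.09, 0.996, -0.0], [-0.0, -0.0, -1.0]]
ft_force: [-3.3, -3.9, -6.9]
grip_width: 0.149
finger_force: 30.0
```

Emit:
send_rows --deltas '[[[0,0.002,0],[0,0,0],1],[[0,0.005,0],[0,0,0],1],[[0,0.005,0],[0,0,0],1]]'

```text
time_s: 8.3
tool_pos: [0.5902, -0.0522, 0.1289]
ee_rot: [[-0.996, -0.091, 0.0], [-0.091, 0.996, 0.0], [-0.0, 0.0, -1.0]]
ft_force: [-2.2, -3.3, -6.9]
grip_width: 0.149
finger_force: 30.0
```

Emit:
send_rows --deltas '[[[0,0.002,0],[0,0,0],1],[[0,0.004,0],[0,0,0],1],[[0,0.004,0],[0,0,0],1]]'

```text
time_s: 8.68
tool_pos: [0.5901, -0.0516, 0.1289]
ee_rot: [[-0.996, -0.09, 0.0], [-0.09, 0.996, -0.0], [-0.0, -0.001, -1.0]]
ft_force: [-2.2, -4.0, -6.5]
grip_width: 0.15
finger_force: 30.0
```

```bash
python3 -c "
from h import *
im=snap('top','pics/x.png');c=im[170:245,210:310];cv2.imwrite('pics/g5.png',cv2.resize(c[:,:,::-1],None,fx=7,fy=7,interpolation=2))"
```

```text
(no output)
```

View pics/g5.png

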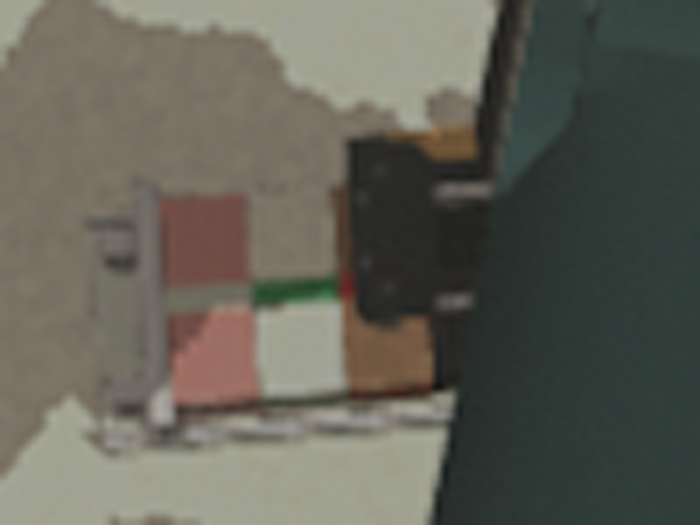

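The three boxes are now touching each other and pink is nearly at the plate (about x=165). Creeping until the force rises.

Emit:
send_rows --deltas '[[[0,0.002,0],[0,0,0],1],[[0,0.004,0],[0,0,0],1],[[0,0.004,0],[0,0,0],1]]'

```text
time_s: 9.1
tool_pos: [0.5901, -0.0515, 0.129]
ee_rot: [[-0.996, -0.09, 0.001], [-0.09, 0.996, -0.002], [-0.001, -0.002, -1.0]]
ft_force: [-2.3, -7.2, -7.0]
grip_width: 0.146
finger_force: 30.0
```

Emit:
send_rows --deltas '[[[0,0.002,0],[0,0,0],1],[[0,0.003,0],[0,0,0],1],[[0,0.003,0],[0,0,0],1]]'

```text
time_s: 9.48
tool_pos: [0.5901, -0.0515, 0.1291]
ee_rot: [[-0.996, -0.089, 0.001], [-0.089, 0.996, -0.003], [-0.001, -0.003, -1.0]]
ft_force: [-2.0, -8.4, -5.7]
grip_width: 0.149
finger_force: 30.0
```

Emit:
send_rows --deltas '[[[0,0.002,0],[0,0,0],1],[[0,0.003,0],[0,0,0],1],[[0,0.003,0],[0,0,0],1]]'

```text
time_s: 9.85
tool_pos: [0.5901, -0.0514, 0.1292]
ee_rot: [[-0.996, -0.088, 0.001], [-0.089, 0.996, -0.004], [-0.001, -0.004, -1.0]]
ft_force: [-1.9, -9.3, -7.6]
grip_width: 0.15
finger_force: 30.0
```

The boxes are snug: motion stopped at y=-0.0515 with about 9 N. I'll relieve the push, then lower the bar to feel for the strip.

Emit:
send_rows --deltas '[[[0,-0.004,0],[0,0,0],1],[[0,-0.008,0],[0,0,0],1],[[0,-0.008,0],[0,0,0],1]]'

```text
time_s: 10.22
tool_pos: [0.5901, -0.0515, 0.129]
ee_rot: [[-0.996, -0.09, 0.0], [-0.09, 0.996, -0.001], [-0.0, -0.001, -1.0]]
ft_force: [-2.8, -6.0, -7.0]
grip_width: 0.149
finger_force: 30.0
```

Emit:
send_rows --deltas '[[[0,0,0.005],[0,0,0],1],[[0,0,0.01],[0,0,0],1],[[0,0,0.015],[0,0,0],1],[[0,0,0.019],[0,0,0],1],[[0,0,0.019],[0,0,0],1]]'

```text
time_s: 10.85
tool_pos: [0.5901, -0.0515, 0.1245]
ee_rot: [[-0.996, -0.09, 0.001], [-0.09, 0.996, -0.001], [-0.0, -0.001, -1.0]]
ft_force: [-5.2, -5.9, 2.2]
grip_width: 0.15
finger_force: 30.0
```

The tooth is resting on the strip between notches (z 0.1245, lift about 9 mm). I'll lift slightly, step back and feel again.

Emit:
send_rows --deltas '[[[0,0,-0.009],[0,0,0],1],[[0,-0.006,-0.012],[0,0,0],1],[[0,-0.012,-0.012],[0,0,0],1],[[0,-0.012,-0.005],[0,0,0],1],[[0,-0.012,0],[0,0,0],1]]'

```text
time_s: 11.48
tool_pos: [0.5902, -0.0528, 0.1243]
ee_rot: [[-0.996, -0.091, -0.001], [-0.091, 0.996, 0.002], [0.0, 0.002, -1.0]]
ft_force: [-10.0, 2.6, 11.7]
grip_width: 0.15
finger_force: 30.0
```

Emit:
send_rows --deltas '[[[0,0,-0.012],[0,0,0],1],[[0,-0.004,-0.014],[0,0,0],1],[[0,-0.007,-0.014],[0,0,0],1],[[0,-0.007,-0.008],[0,0,0],1],[[0,-0.007,-0.004],[0,0,0],1]]'

```text
time_s: 12.1
tool_pos: [0.5906, -0.0563, 0.1246]
ee_rot: [[-0.996, -0.09, 0.0], [-0.09, 0.996, 0.0], [-0.0, 0.0, -1.0]]
ft_force: [-5.7, 1.4, 2.8]
grip_width: 0.148
finger_force: 30.0
```

Emit:
send_rows --deltas '[[[0,0,-0.01],[0,0,0],1],[[0,-0.004,-0.012],[0,0,0],1],[[0,-0.007,-0.012],[0,0,0],1],[[0,-0.007,-0.005],[0,0,0],1],[[0,-0.007,0],[0,0,0],1]]'

```text
time_s: 12.72
tool_pos: [0.5908, -0.0585, 0.1246]
ee_rot: [[-0.996, -0.09, 0.0], [-0.09, 0.996, -0.0], [-0.0, -0.0, -1.0]]
ft_force: [-5.1, 1.2, 3.5]
grip_width: 0.145
finger_force: 30.0
```

Emit:
send_rows --deltas '[[[0,0,-0.01],[0,0,0],1],[[0,-0.004,-0.012],[0,0,0],1],[[0,-0.006,-0.012],[0,0,0],1],[[0,-0.006,-0.005],[0,0,0],1],[[0,-0.006,0],[0,0,0],1]]'

```text
time_s: 13.35
tool_pos: [0.5909, -0.0602, 0.1243]
ee_rot: [[-0.996, -0.09, 0.0], [-0.09, 0.996, -0.0], [-0.0, -0.0, -1.0]]
ft_force: [-3.1, 1.3, -3.1]
grip_width: 0.149
finger_force: 30.0
```

The upward force vanished, so the tooth is near a notch edge. One more step back.

Emit:
send_rows --deltas '[[[0,0,-0.01],[0,0,0],1],[[0,-0.004,-0.012],[0,0,0],1],[[0,-0.006,-0.012],[0,0,0],1],[[0,-0.006,-0.005],[0,0,0],1],[[0,-0.006,0.002],[0,0,0],1]]'

```text
time_s: 13.98
tool_pos: [0.5911, -0.0621, 0.1237]
ee_rot: [[-0.996, -0.09, 0.0], [-0.09, 0.996, -0.0], [-0.0, -0.0, -1.0]]
ft_force: [-1.2, 0.4, -6.4]
grip_width: 0.148
finger_force: 30.0
```

The full spring load is back on the tool at z 0.1237, so the tooth is over a notch. Lowering further.

Emit:
send_rows --deltas '[[[0,0,0.004],[0,0,0],1],[[0,0,0.008],[0,0,0],1],[[0,0,0.008],[0,0,0],1]]'

```text
time_s: 14.35
tool_pos: [0.5911, -0.062, 0.1214]
ee_rot: [[-0.996, -0.09, 0.0], [-0.09, 0.996, -0.0], [-0.0, -0.0, -1.0]]
ft_force: [-1.1, -0.4, -5.7]
grip_width: 0.148
finger_force: 30.0
```

Emit:
send_rows --deltas '[[[0,0,0.005],[0,0,0],1],[[0,0,0.01],[0,0,0],1],[[0,0,0.014],[0,0,0],1],[[0,0,0.014],[0,0,0],1]]'

```text
time_s: 14.85
tool_pos: [0.5911, -0.0621, 0.1172]
ee_rot: [[-0.996, -0.09, 0.0], [-0.09, 0.996, -0.0], [-0.0, -0.0, -1.0]]
ft_force: [-1.5, 0.6, -5.2]
grip_width: 0.149
finger_force: 30.0
```

Emit:
send_rows --deltas '[[[0,0,0.003],[0,0,0],1],[[0,0,0.005],[0,0,0],1],[[0,0,0.005],[0,0,0],0.4],[[0,0,0.005],[0,0,0],0],[[0,0,0.005],[0,0,0],0]]'

```text
time_s: 15.48
tool_pos: [0.5916, -0.062, 0.1163]
ee_rot: [[-0.996, -0.09, 0.001], [-0.09, 0.996, 0.0], [-0.001, -0.0, -1.0]]
ft_force: [-0.1, -0.2, -0.4]
grip_width: 0.454
finger_force: 0.0
```

Emit:
send_rows --deltas '[[[0,0,0],[0,0,0],-0.2],[[0,0,-0.08],[0,0,0],-0.2],[[0,0,-0.2],[0,0,0],-0.2],[[0,0,-0.35],[0,0,0],-0.2],[[0,0,-0.5],[0,0,0],-0.2]]'

```text
time_s: 16.1
tool_pos: [0.5908, -0.0619, 0.2671]
ee_rot: [[-0.996, -0.09, 0.0], [-0.09, 0.996, 0.0], [-0.0, 0.0, -1.0]]
ft_force: [1.5, 0.7, 0.2]
grip_width: 0.597
finger_force: 0.0
```

Emit:
send_rows --deltas '[[[0.15,0,-0.1],[0,0,0],-0.2],[[0.3,0,-0.1],[0,0,0],-0.2],[[0.45,0,-0.1],[0,0,0],-0.2],[[0.45,0,-0.1],[0,0,0],-0.2]]'

```text
time_s: 16.6
tool_pos: [0.4543, -0.0746, 0.2962]
ee_rot: [[-0.996, -0.089, 0.001], [-0.089, 0.996, 0.001], [-0.001, 0.001, -1.0]]
ft_force: [0.2, 1.0, 0.0]
grip_width: 0.598
finger_force: 0.0
```

```bash
python3 -c "
from h import *
a=snap('scene','pics/x.png')[195:310,225:345,::-1];b=snap('top','pics/x2.png')[170:245,210:360,::-1]
a=cv2.resize(a,(400,383),interpolation=2);b=cv2.resize(b,(400,200),interpolation=2);a=np.hstack([a,np.vstack([b,np.zeros((183,400,3),np.uint8)])]);cv2.imwrite('pics/f.png',a)"
```

```text
(no output)
```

View pics/f.png

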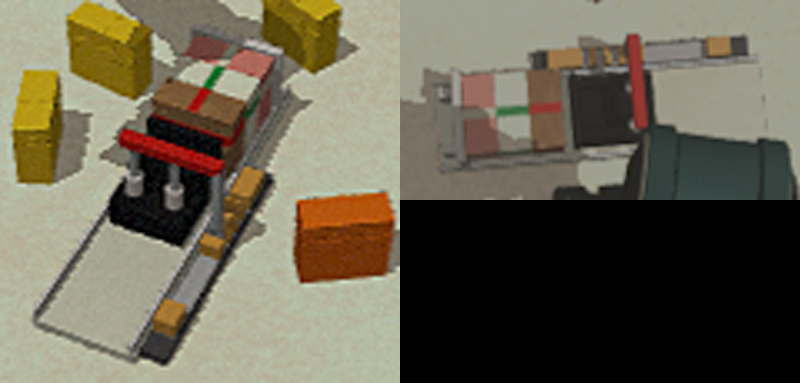

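The bar is down with the tooth in the strip, the boxes stand snug and upright, and the arm is clear. Handing in.

```bash
python3 -c "
from h import *
print(manip.finish_job())"
```

```text
the job is handed in; nothing more can be done
None
```

The job is handed in, with no verdict shown: the three boxes were pushed snug against the end plate and stand upright, and by feel the tooth dropped fully into the next notch back, about 11 mm short of snug (stop at roughly 0.082 m).

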